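Set the filter carousel to green and lock it

ROBOT

A 6-joint arm with a two-finger parallel gripper is mounted at the origin on a cart in front of the work surface, level with it; the furniture and walls round the work are solid. World frame = base frame: x ahead of the robot, y to its left, z up, the work surface at z = 0. Lengths are in m, angles in rad, forces in N, time in s.
With the tool pointing down it reaches from about 0.4 to 0.825 m from the base axis. Payload 7 kg.
Tool frame: the origin (TCP) lies at the very end of the fingers, on their centre line; the grasp point (between the pads) lies 19 mm behind it; x points along the fingers, y is the direction in which the jaws open and shut, and the axes are right-handed (so a half turn about x gives the same grasp; the last joint's range is limited). The gripper opens to 88 mm and grips with 3 to 60 N. Pads are 19 mm wide; open, the fingers measure 130 mm over their backs; the gripper's body (78 mm by 193 mm) begins 47 mm behind the grasp point.
Start: joints at [1.391, 0.359, 0.012, 0, -1.224, -0.288], TCP at [0.304, 0.602, 0.227] pointing down, gripper open.
Joint ranges: [-3.07, 3.07], [-1.43, 2.12], [-1.02, 1.25], [-3.03, 1.67], [-3.05, -0], [-3.03, 3.03]. Speed limits (rad/s): [2.39, 2.39, 3.01, 3.14, 3.14, 3.14].

INTERFACE

Orientations are given as a rotation vector (axis times angle).
In Python, from bench import robot, optics gives the robot as it stands.
- The arm moves only by the tool carry_out, never from a script. Its argument "motion" is one flat list of numbers, 5 for each row, row after row: the finger opening in mm, from 0 to 87.6, then the shift along the world's x, y, z in units of 40 mm (1.0 is 40 mm), then the turn about the world's z in units of 6 degrees (1.0 is 6 degrees). A call has exactly 5 rows; each row is the pose to reach, as a shift and turn from the pose commanded when the call began; what a row does not reach only later rows make up. A row lasts 1/12 s, in which the tool goes at most 41.7 mm and 7.16 degrees, less where a joint would pass 70% of its speed; a pose out of reach is approached as far as the arm can. A call with a gripper value outside its range is refused whole. The fingers move at their own pace and stop on an object; "force" is the grip in N (left out, the last holds). Time passes only in rows, so rows that repeat a pose let the fingers close, or fill a call up. It gives the time, the measured TCP pose, the force and the opening at its end, in the units of the state.
- robot.sense(): the state, without advancing time (a new reading comes with each control period).
- optics.get_image(name): name is "scene" or "side" or "wrist"; returns (picture, depth): 420x560x3 uint8, red, green, blue; 420x560 float32, m along the optical axis (not along the pixel's ray), 0 where there is no reading.
- optics.camera_info(name): a dict with "fx", "fy", "cx", "cy" (pixels), "world_from_camera" (4x4, takes a point from camera to world coordinates). Camera axes: x right, y down, z forward; pixel columns grow to the right and rows downward; lengths in m; the calibration is good to about 2 mm. A picture is of the moment at which its call begins: read the wrist's pose just before it. camera_info takes no time and is no camera call; for the wrist camera it gives the pose at the moment of the call.
- robot.sign_off(): hands the job in, once; it reports no verdict.
Trained networks look in the newest picture that a camera, given by its name, has taken for a name from the list of things; names that differ only in an ending like _2 or _b are one class to them, and where a whole thing is asked for, a point or a joint stands for the part that bears it (a point fixed in the world has none). Each returns a list of dicts, best first, with "score" (0 to 1); they miss things now and then, are a little off and sometimes report something else, mostly with a low value. They report only what shows in the picture. A call takes as long as a camera call. They do not tell look-alikes from the thing itself.
- optics.spot_in(target, camera): "rect" ([left, top, right, bottom] in pixels, round what is visible of it).
The state is a dict: "clock": time; "joint_positions": joint angles; "qd": joint speeds; "joint_torque": joint torques, N m; "tcp_pos": TCP position; "ee_rot": TCP orientation; "wrist_force": force on the tool from outside, world axes, zero at the start; "ft_torque": the same for the moment, N m; "grip_width": opening from 0.0 (shut) to 1.0 (fully open).
Only numpy, scipy, OpenCV 4.12 (cv2) and the standard library are available. Lean on these libraries where they do the work, as an engineer would, in place of code of your own. Each camera call takes 0.05 s, during which the arm holds its last target.

TASK

Turn the filter carousel the shorter way round until its green filter stands at the bracket, then lock it there with the orange-headed pin: put the pin down through the bracket so that it drops into the notch and its head sits down on the bracket. The notched ring is clamped on several degrees off, so feel for the notch by easing the carousel back and forth under the pin; never force the pin or wrench the carousel against it. Leave the tin, the magnifier and the penlight alone.

Things in the scene. Friction and masses are not known exactly. Their poses are not given: they have to be found in the camera images.
- unit: Filter carousel's fixed white housing: round drum, 194 mm diameter, 34 mm high. Origin: centre of the underside, on the carousel's axis; z up, x points from the axis to the bracket (away from the robot, turned by up to 0.35 rad). On it turns a dark wheel (133 mm diameter) with five coloured discs 60 degrees apart (green, then counterclockwise red, blue, [handle], yellow, white).
- pivot (a point): Point on the carousel's vertical axis at the dark wheel's top, 49 mm above the desk; x, y as the housing's. Round the wheel is a bare metal ring (outer diameter 182 mm, top 48 mm above the desk) with a 12.5 mm wide, 12 mm deep notch in its rim outside each disc. It is clamped firmly to the wheel but was set by hand: all notches lie up to 0.16 rad (13 mm) to one side of their discs.
- guide (a point): Mouth of the vertical round hole (11.5 mm, chamfered) through the metal bracket block that overhangs the ring: on its top face, 72 mm above the desk, 81 mm from the axis. The block is 26 mm (radial) x 30 x 22 mm high, its underside 2 mm above the ring; a grey column of the same height, 94 to 119 mm from the axis, carries it. A red line marks its inner face.
- handle (a point): Middle of the carousel's black upright handle, 80 mm above the desk, 42 mm from the axis, just opposite the green disc. It is a sleeve of 16 mm diameter that spins freely on its post and stands from 53 to 100 mm above the desk. Turning the carousel takes about 3 N at the handle; it stays where it is left.
- green_filter (a point): Centre of the green disc's top (30 mm diameter), 46 mm from the axis, 51 mm above the desk.
- carousel (a joint): Angle of the carousel in rad, growing counterclockwise seen from above, endless (it does not jump at a full turn). At 0, and as well at 6.283, the green disc stands at the bracket and the handle just opposite. Starts between 0.7 and 5.58.
- pin: Lock pin, 60 g: steel shank 10 mm thick, 32 mm long, foot tapered to 7 mm over 2 mm, orange head 22 mm wide, 34 mm high. Origin: the foot's end; z up to the head. Starts upright in the stand. In the bracket it stands on the ring, head 8 mm proud, until a notch comes under it; then it drops by its own weight (origin 32 mm below point guide) and stops the carousel within about 1 degree.
- stand: Grey block 50 x 50 x 36 mm, fixed on the desk, with a 12 mm hole in the middle of its top in which the pin stands, its head on the block (head from 36 to 70 mm above the desk). Origin: centre of the underside.
- lens_tin1: Round cream and white tin, 40 mm diameter, 18 mm high; a bystander. Origin: centre of the underside.
- loupe1: Black round stand magnifier, 36 mm diameter, 26 mm high; a bystander. Origin: centre of the underside.
- penlight1: White pocket light lying on the desk, 14 x 120 x 15 mm, long along its y; a bystander. Origin: centre of the underside.
There are look-alikes about, which are no part of the job. Several things look just like the pin: the one meant starts farthest from the robot's base.

How it is judged:
On the way, in this order (a step that is already met when the one before it is completed fails the run):
1. the green filter has been turned to the bracket (within 0.35 rad) ((value of joint carousel between -0.35 and 0.35 rad or value of joint carousel between 5.933 and 6.633 rad)), for 0.1 s.
2. the pin is down in the notch, its head on the bracket (z of pin in the frame of guide below -0.0295 m and horizontal distance between pin and guide below 0.004 m), for 0.2 s.
At the end, for the whole second after the job is handed in: The pin stands upright in the bracket, dropped into the notch with its head down on the bracket (within 2.5 mm), and the carousel is locked with the green filter at the bracket (within 0.2 rad); the pin is released and at rest (all of step 2 and angle between pin's own z axis and vertical below 0.12 rad and horizontal distance between green_filter and guide below 0.04 m and linear speed of pin below 0.02 m/s and (value of joint carousel between -0.2 and 0.2 rad or value of joint carousel between 6.083 and 6.483 rad)); the robot touches nothing.
It fails at once if the carousel is turned the longer way round (more than 160 degrees from its start and still far from green) (distance of green_filter from where it was at the start of the episode above 0.0906 m and value of joint carousel between 0.5 and 5.783 rad).
It fails at once if the carousel is turned well past green (value of joint carousel below -0.5 rad or value of joint carousel above 6.783 rad).
It fails at once if the pin is forced: more than 20 N between it and the carousel or bracket (contact force between pin and unit above 20 N).
It fails at once if the tin, magnifier or penlight is moved by more than 20 mm (distance of any of lens_tin1, loupe1, penlight1 from where it was at the start of the episode above 0.02 m).
It also fails if it takes over 64 s, if anything falls off the work surface, if the arm or the gripper's body presses on something with over 40 N, if the wrist force passes 120 N, or if a joint passes its speed limit or range.

## Working session

There is one attempt and no reset: what is moved stays moved. The work goes in short steps, Python scripts to look and compute and a tool call to move; the robot and the scene stay as the last step left them, time stands still between calls to the robot, and variables do not carry over. Pictures are saved under pics/ and viewed, and the job is handed in when it is done.

Besides the shell and the picture viewer there is one more tool, called after ">>>" by a JSON object that holds its "api" and its "payload", one argument or row to a line. carry_out: Moves the arm, as the interface text tells. Its arguments: {"type":"object","properties":{"motion":{"type":"array"},"force":{"type":"number"}},"required":["motion"]}

```bash
ls; mkdir -p pics
cat > h.py <<'E'
import numpy as np, cv2
from bench import robot, optics
def snap(cam,name):
    p,d=optics.get_image(cam); i=optics.camera_info(cam)
    cv2.imwrite(f'pics/{name}.png',p[:,:,::-1]); np.savez(f'pics/{name}.npz',p=p,d=d,T=i['world_from_camera'],k=[i['fx'],i['fy'],i['cx'],i['cy']])
    return p,d,i
def cloud(name):
    z=np.load(f'pics/{name}.npz'); d=z['d']; fx,fy,cx,cy=z['k']; v,u=np.indices(d.shape)
    P=np.stack([(u-cx)/fx*d,(v-cy)/fy*d,d,np.ones_like(d)],-1)@z['T'].T
    P=P[...,:3]; P[d<=0]=np.nan
    return z['p'],P
E
python3 - <<'E'
from h import *
s=robot.sense(); print(s)
for c in ['scene','side']:
    snap(c,c+'0')
    for t in ['pin','unit','stand','handle','green_filter','lens_tin1','loupe1','penlight1']:
        print(c,t,[(np.round(r['rect']).tolist(),round(r['score'],2)) for r in optics.spot_in(t,c)])
E
```

```text
pics
{'clock': 0.0, 'joint_positions': array([ 1.39109134e+00,  3.59405955e-01,  1.10657894e-02, -3.40603872e-04,
       -1.22407159e+00, -2.88105079e-01]), 'qd': array([ 1.16527866e-05,  1.13152409e-03,  8.76558809e-04,  6.93995965e-04,
       -1.10905011e-03,  4.74051962e-04]), 'joint_torque': array([ 1.89504637e-03, -5.82719493e+01,  2.93047714e+01,  6.99716493e+00,
        7.00741162e-03, -1.53486058e-04]), 'tcp_pos': array([0.30418596, 0.60204215, 0.22561507]), 'ee_rot': array([-1.96129595,  0.46913053,  1.96176429]), 'wrist_force': array([-0.70686781,  0.42598559,  0.26817223]), 'ft_torque': array([-0.01669619, -0.02459102, -0.00062115]), 'grip_width': 1.0025407744100399}
scene pin [([185.0, 197.0, 199.0, 223.0], 0.46)]
scene unit [([245.0, 189.0, 332.0, 265.0], 0.96)]
scene stand [([176.0, 174.0, 207.0, 196.0], 0.91), ([368.0, 243.0, 383.0, 264.0], 0.15)]
scene handle [([246.0, 193.0, 329.0, 246.0], 0.95)]
scene green_filter [([248.0, 194.0, 324.0, 246.0], 0.86)]
scene lens_tin1 [([316.0, 295.0, 337.0, 320.0], 0.6), ([244.0, 189.0, 330.0, 263.0], 0.2)]
scene loupe1 [([368.0, 241.0, 385.0, 267.0], 0.84)]
scene penlight1 [([200.0, 234.0, 228.0, 263.0], 0.73)]
side pin [([340.0, 260.0, 347.0, 292.0], 0.57), ([320.0, 304.0, 330.0, 330.0], 0.51)]
side unit [([207.0, 203.0, 306.0, 265.0], 0.71)]
side stand [([310.0, 311.0, 339.0, 352.0], 0.77)]
side handle [([224.0, 199.0, 305.0, 254.0], 0.66)]
side green_filter [([224.0, 206.0, 306.0, 252.0], 0.86)]
side lens_tin1 [([284.0, 188.0, 299.0, 199.0], 0.74)]
side loupe1 [([220.0, 191.0, 229.0, 207.0], 0.69), ([287.0, 186.0, 301.0, 197.0], 0.26), ([223.0, 201.0, 303.0, 254.0], 0.25)]
side penlight1 [([336.0, 236.0, 348.0, 262.0], 0.59)]
```

Run:
```python
import cv2
for c in ['scene0','side0']:
    p=cv2.imread(f'pics/{c}.png')
    q=p[140:340,150:420] if c=='scene0' else p[160:360,180:450]
    cv2.imwrite(f'pics/{c}z.png',cv2.resize(q,None,fx=2.9,fy=2.9,interpolation=cv2.INTER_CUBIC))
```

```text
(no output)
```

View pics/scene0z.png

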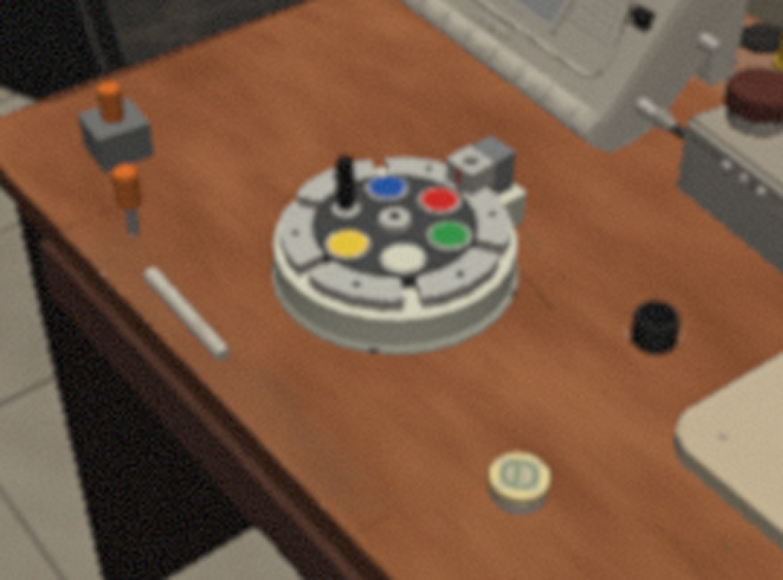

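View pics/side0z.png

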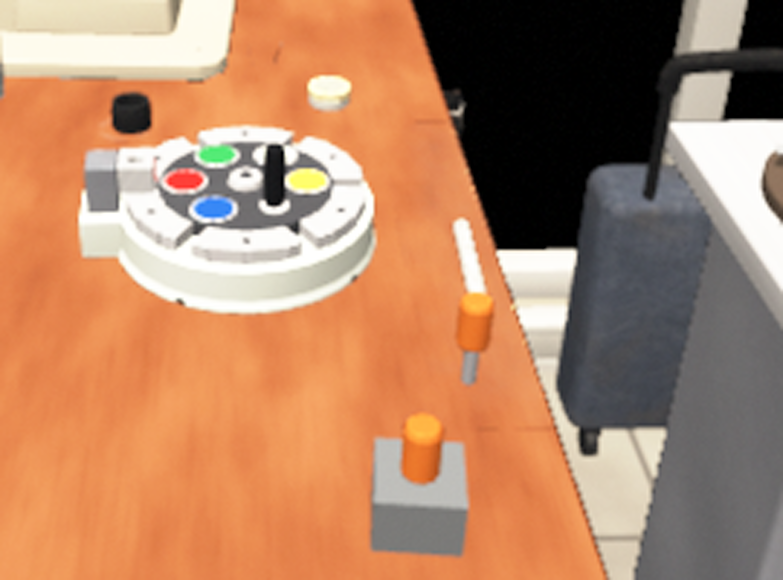

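View pics/scene0.png

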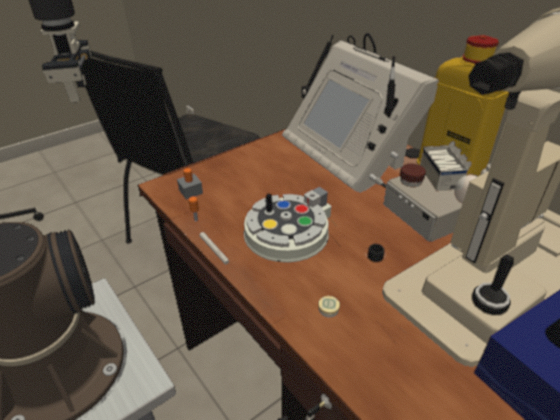

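The scene picture shows the carousel at about (287,225), with the handle at (269,203), green at (305,221) and the bracket at (317,197). There is a pin in the stand at (188,175) and a loose look-alike at (194,207). I'll measure these next.

Run:
```python
from h import *
for n in ['scene0','side0']:
    p,P=cloud(n)
    hsv=cv2.cvtColor(p,cv2.COLOR_RGB2HSV)
    box={'scene0':(140,340,150,420),'side0':(160,360,180,350)}[n]
    def rep(name,m,zlo=-.1,zhi=.2):
        m=m&np.isfinite(P[...,0])&(P[...,2]>zlo)&(P[...,2]<zhi)
        mm=np.zeros_like(m); mm[box[0]:box[1],box[2]:box[3]]=m[box[0]:box[1],box[2]:box[3]]
        k,l,st,_=cv2.connectedComponentsWithStats(mm.astype(np.uint8))
        for i in range(1,k):
            if st[i,4]>12:
                q=P[l==i]; print(n,name,st[i].tolist(),np.round(np.median(q,0),3),np.round(q.min(0),3),np.round(q.max(0),3))
    H,S,V=[hsv[...,i] for i in range(3)]
    rep('orange',(H>5)&(H<17)&(S>190)&(V>120),0.015 if 1 else 0)
    rep('green',(H>50)&(H<85)&(S>100))
    rep('red',((H<5)|(H>172))&(S>170)&(V>100),.03)
    rep('blue',(H>100)&(H<125)&(S>130))
    rep('yellow',(H>20)&(H<32)&(S>120),.03)
    rep('tall',(P[...,2]>.06))
    rep('bits',(P[...,2]>.01)&(P[...,2]<.06))
```

```text
scene0 orange [184, 168, 7, 6, 33] [0.445 0.319 0.069] [0.438 0.312 0.063] [0.453 0.333 0.072]
scene0 orange [189, 197, 8, 7, 36] [0.396 0.202 0.065] [0.387 0.196 0.06 ] [0.406 0.212 0.068]
scene0 green [299, 217, 12, 7, 63] [ 0.563 -0.008  0.051] [ 0.55  -0.021  0.048] [0.574 0.004 0.054]
scene0 red [297, 206, 10, 6, 47] [0.586 0.03  0.051] [0.576 0.02  0.048] [0.597 0.042 0.052]
scene0 blue [278, 201, 11, 6, 46] [0.564 0.07  0.051] [0.553 0.059 0.049] [0.577 0.082 0.054]
scene0 yellow [264, 219, 12, 9, 86] [0.495 0.033 0.05 ] [0.48  0.019 0.047] [0.509 0.049 0.052]
scene0 tall [323, 140, 85, 32, 1614] [0.842 0.051 0.087] [0.805 0.005 0.06 ] [0.98  0.224 0.134]
scene0 tall [386, 164, 34, 51, 1079] [ 0.802 -0.095  0.082] [ 0.765 -0.161  0.06 ] [ 0.856 -0.045  0.119]
scene0 tall [183, 168, 9, 8, 50] [0.445 0.318 0.068] [0.436 0.31  0.06 ] [0.455 0.333 0.072]
scene0 tall [304, 187, 24, 17, 243] [0.627 0.029 0.07 ] [0.605 0.016 0.06 ] [0.659 0.05  0.075]
scene0 tall [265, 194, 8, 18, 108] [0.515 0.063 0.083] [0.511 0.058 0.06 ] [0.526 0.074 0.102]
scene0 tall [188, 197, 10, 7, 48] [0.39
[... 2006 characters left out ...]
]
side0 bits [180, 160, 81, 33, 1994] [ 0.665 -0.289  0.027] [ 0.551 -0.408  0.01 ] [ 0.785 -0.193  0.06 ]
side0 bits [286, 186, 15, 10, 116] [ 0.463 -0.192  0.019] [ 0.442 -0.217  0.01 ] [ 0.481 -0.177  0.022]
side0 bits [218, 191, 14, 13, 143] [ 0.643 -0.145  0.021] [ 0.626 -0.173  0.01 ] [ 0.66  -0.135  0.029]
side0 bits [207, 203, 101, 61, 4374] [0.549 0.072 0.049] [ 0.447 -0.061  0.01 ] [0.666 0.129 0.06 ]
side0 bits [336, 235, 11, 26, 137] [0.378 0.081 0.014] [0.37  0.028 0.01 ] [0.385 0.124 0.018]
side0 bits [337, 267, 13, 23, 181] [0.402 0.214 0.044] [0.39  0.206 0.01 ] [0.411 0.219 0.06 ]
side0 bits [307, 310, 34, 39, 1084] [0.452 0.339 0.037] [0.423 0.294 0.01 ] [0.477 0.352 0.06 ]
```

Run:
```python
from h import *
from scipy.spatial.transform import Rotation as R
s=robot.sense(); print(np.round(R.from_rotvec(s['ee_rot']).as_matrix(),3))
i=optics.camera_info('wrist'); print(np.round(i['world_from_camera'],3),i['fx'])
for n in ['scene0','side0']:
    p,P=cloud(n)
    m=(P[...,2]>.069)&(P[...,2]<.077)&(P[...,0]>.6)&(P[...,0]<.67)&(abs(P[...,1])<.08)
    q=P[m][:,:2].astype(np.float32); print(len(q),cv2.minAreaRect(q), q.mean(0))
```

```text
[[ 0.    -0.451 -0.893]
 [ 0.    -0.893  0.451]
 [-1.    -0.    -0.   ]]
[[-0.451 -0.851 -0.268  0.376]
 [-0.893  0.43   0.135  0.565]
 [ 0.     0.3   -0.954  0.386]
 [ 0.     0.     0.     1.   ]] 341.573174480539
160 ((0.6325001120567322, 0.03369247540831566), (0.051368098706007004, 0.03301304578781128), 4.180607318878174) [0.63118565 0.03251676]
193 ((0.6351999640464783, 0.034812264144420624), (0.031784601509571075, 0.050547435879707336), 89.87743377685547) [0.6354591  0.03622649]
```

>>> {"api": "carry_out", "payload": {
  "motion": [87,0.45,-0.9,0,0,87,0.9,-1.8,0,0,87,1.35,-2.7,0,0,87,1.8,-3.6,0,0,87,2.3,-4.5,0,0],
  "force": 30
}}

```text
clock: 1.32
tcp_pos: [0.3966, 0.4208, 0.2267]
ee_rot: [-1.961, 0.466, 1.961]
wrist_force: [0.4, -0.1, 0.5]
grip_width: 0.993
```

>>> {"api": "carry_out", "payload": {
  "motion": [87,0.45,-0.9,0,0,87,0.9,-1.8,0,0,87,1.35,-2.7,0,0,87,1.8,-3.6,0,0,87,2.3,-4.5,0,0]
}}

```text
clock: 1.73
tcp_pos: [0.4887, 0.2407, 0.227]
ee_rot: [-1.961, 0.466, 1.961]
wrist_force: [1.1, 0.7, 0.0]
grip_width: 0.993
```

>>> {"api": "carry_out", "payload": {
  "motion": [87,0.45,-0.9,0,0,87,0.9,-1.8,0,0,87,1.35,-2.7,0,0,87,1.8,-3.6,0,0,87,2.3,-4.5,0,0]
}}

```text
clock: 2.15
tcp_pos: [0.5808, 0.0606, 0.227]
ee_rot: [-1.962, 0.466, 1.96]
wrist_force: [0.4, 1.3, 0.3]
grip_width: 0.992
```

Run:
```python
from h import *
p,d,i=snap('wrist','w1'); print(np.round(i['world_from_camera'],3))
cv2.imwrite('pics/w1z.png',cv2.resize(p[:,:,::-1],(800,600)))
```

```text
[[-0.453 -0.85  -0.267  0.655]
 [-0.891  0.433  0.134  0.018]
 [ 0.002  0.299 -0.954  0.386]
 [ 0.     0.     0.     1.   ]]
```

View pics/w1z.png

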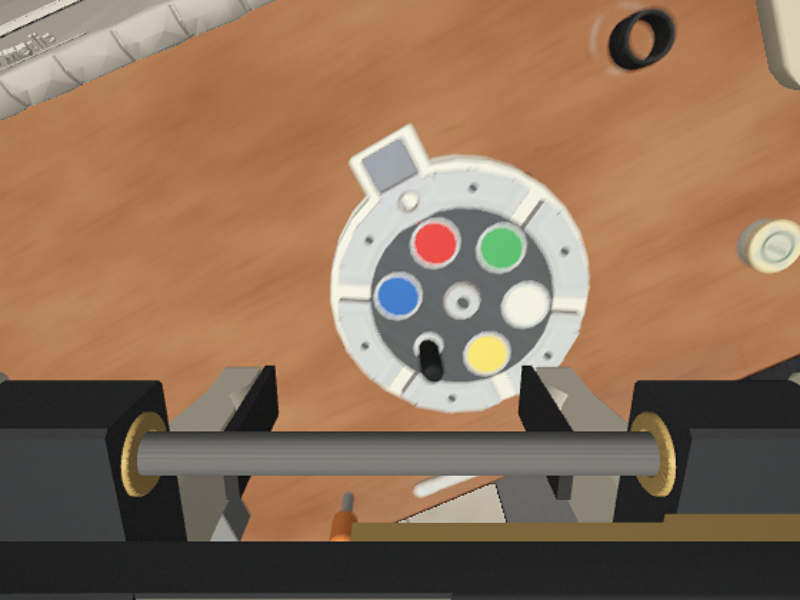

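The wrist view is clear: the bracket hole is at (409,201) in the 800-px picture, green at (502,248), its notch at about (527,208), and the handle at (430,358). Now I'll measure them.

```bash
cat >> h.py <<'E'
def ray(name,uv,z):
    f=np.load(f'pics/{name}.npz'); fx,fy,cx,cy=f['k']; T=f['T']
    r=T[:3,:3]@np.array([(uv[0]-cx)/fx,(uv[1]-cy)/fy,1]); return T[:3,3]+r*(z-T[2,3])/r[2]
E
python3 - <<'E'
from h import *
n='w1'; p,P=cloud(n); hsv=cv2.cvtColor(p,cv2.COLOR_RGB2HSV); H,S,V=[hsv[...,i] for i in range(3)]
D={}
for c,m in dict(green=(H>50)&(H<85)&(S>70),red=((H<5)|(H>172))&(S>150),blue=(H>100)&(H<125)&(S>110),yellow=(H>20)&(H<32)&(S>100)).items():
    m=m.copy(); m[:140]=0; m[270:]=0; m[:,:250]=0; m[:,400:]=0
    k,l,st,ce=cv2.connectedComponentsWithStats(m.astype(np.uint8)); i=1+np.argmax(st[1:,4]); D[c]=ray(n,ce[i],.051); print(c,ce[i],D[c],np.nanmedian(P[l==i],0))
# fit centre (R=46): least squares with known angles
cs=['green','red','blue','yellow']; an=np.radians([0,60,120,240])
z=np.array([complex(*D[c][:2]) for c in cs]); A=np.c_[np.ones(4),np.exp(1j*an)]
sol=np.linalg.lstsq(A,z,rcond=None)[0]; print('centre',sol[0],'R',abs(sol[1]),'greenang',np.degrees(np.angle(sol[1])),abs(A@sol-z))
C=sol[0]
h=ray(n,(409*.7-.15,201*.7-.15),.072); q=complex(*h[:2])-C; print('hole',h,abs(q),np.degrees(np.angle(q)))
# annulus polar unwrap of notch: sample radius 79..90 at z=.048
T=np.linalg.inv(np.load('pics/w1.npz')['T']); fx,fy,cx,cy=np.load('pics/w1.npz')['k']
th=np.radians(np.arange(-180,180,.25)); rr=np.arange(70,100,.25)/1000
X=C.real+rr[:,None]*np.cos(th); Y=C.imag+rr[:,None]*np.sin(th)
Q=np.stack([X,Y,0*X+.048,0*X+1],-1)@T.T
im=cv2.remap(p[:,:,::-1].copy(),(fx*Q[...,0]/Q[...,2]+cx).astype(np.float32),(fy*Q[...,1]/Q[...,2]+cy).astype(np.float32),cv2.INTER_LINEAR)
im=np.vstack([im[:,:720],im[:,720:]]); cv2.imwrite('pics/pol1.png',cv2.resize(im,(720,480)))
E
```

```text
green [350.54146341 173.24065041] [ 0.56590621 -0.01738172  0.051     ] [ 0.56611949 -0.01722866  0.05198828]
red [304.23469388 170.02891156] [0.58962768 0.02216307 0.051     ] [0.58986636 0.02228158 0.05185021]
blue [278.26325411 206.96160878] [0.5673725  0.06228942 0.051     ] [0.5676977  0.06218114 0.05171936]
yellow [340.6        247.50891089] [0.4973955  0.02364863 0.051     ] [0.49782978 0.02352344 0.05196256]
centre (0.5435559178244294+0.022878609525265433j) R 0.046085068520200244 greenang -60.988492812453245 [4.20958024e-05 7.97600375e-05 1.31293302e-04 8.59327606e-05]
hole [0.62531736 0.0248554  0.072     ] 0.08178533699137805 1.3850040320721542
```

View pics/pol1.png

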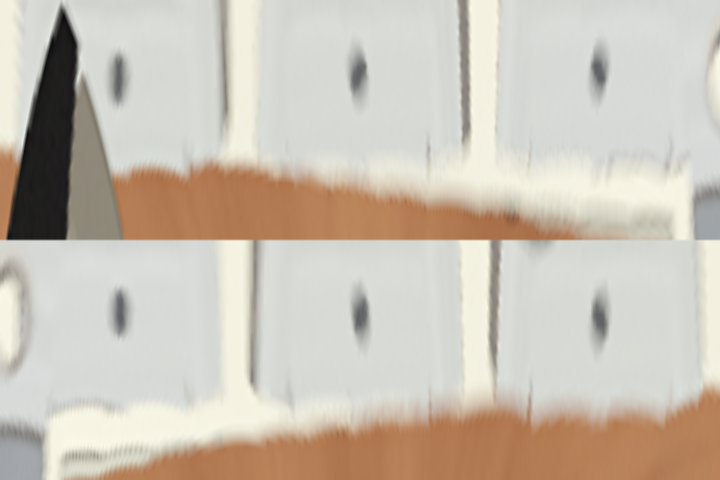

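Wrist and scene positions disagree by about 10 mm, probably because the arm was still settling. I'll retake the picture at rest.

```bash
cat > m.py <<'E'
from h import *
def meas(n,hole=None):
    p,P=cloud(n); hsv=cv2.cvtColor(p,cv2.COLOR_RGB2HSV); H,S,V=[hsv[...,i] for i in range(3)]
    D={}
    for c,m in dict(green=(H>50)&(H<85)&(S>70),red=((H<5)|(H>172))&(S>150),blue=(H>100)&(H<125)&(S>110),yellow=(H>20)&(H<32)&(S>100)).items():
        m=m.copy()&(P[...,2]>.04)&(P[...,2]<.06)
        k,l,st,ce=cv2.connectedComponentsWithStats(m.astype(np.uint8))
        if k<2: continue
        i=1+np.argmax(st[1:,4])
        if st[i,4]>300: D[c]=ray(n,ce[i],.051)
    a0=dict(green=0,red=60,blue=120,yellow=240); cs=list(D); an=np.radians([a0[c] for c in cs])
    z=np.array([complex(*D[c][:2]) for c in cs]); A=np.c_[np.ones(len(cs)),np.exp(1j*an)]
    sol=np.linalg.lstsq(A,z,rcond=None)[0]; print(cs,'centre',sol[0],'R',abs(sol[1]),'greenang',np.degrees(np.angle(sol[1])),abs(A@sol-z))
    return sol[0]
def polar(n,C,out,z=.048):
    f=np.load(f'pics/{n}.npz'); T=np.linalg.inv(f['T']); fx,fy,cx,cy=f['k']; p=f['p']
    th=np.radians(np.arange(-180,180,.25)); rr=np.arange(70,100,.25)/1000
    X=C.real+rr[:,None]*np.cos(th); Y=C.imag+rr[:,None]*np.sin(th)
    Q=np.stack([X,Y,0*X+z,0*X+1],-1)@T.T
    im=cv2.remap(p[:,:,::-1].copy(),(fx*Q[...,0]/Q[...,2]+cx).astype(np.float32),(fy*Q[...,1]/Q[...,2]+cy).astype(np.float32),cv2.INTER_LINEAR)
    im=np.vstack([im[:,:720],im[:,720:]]); cv2.imwrite(f'pics/{out}.png',cv2.resize(im,(720,480)))
E
python3 - <<'E'
from m import *
a=robot.sense()['tcp_pos'];p,d,i=snap('wrist','w2'); print(a,robot.sense()['tcp_pos'])
C=meas('w2'); polar('w2',C,'pol2')
cv2.imwrite('pics/w2z.png',cv2.resize(p[100:310,200:440,::-1],(800,700)[:2] if 0 else (686,600),interpolation=cv2.INTER_CUBIC))
E
```

```text
[0.58334482 0.05533512 0.22658957] [0.58208041 0.05778817 0.22627322]
['green', 'red', 'blue', 'yellow'] centre (0.5388055167675136+0.032742464777688135j) R 0.046100456112744395 greenang -61.03032109817035 [1.83080493e-05 1.49022128e-05 2.61846055e-05 2.08898014e-05]
```

View pics/w2z.png

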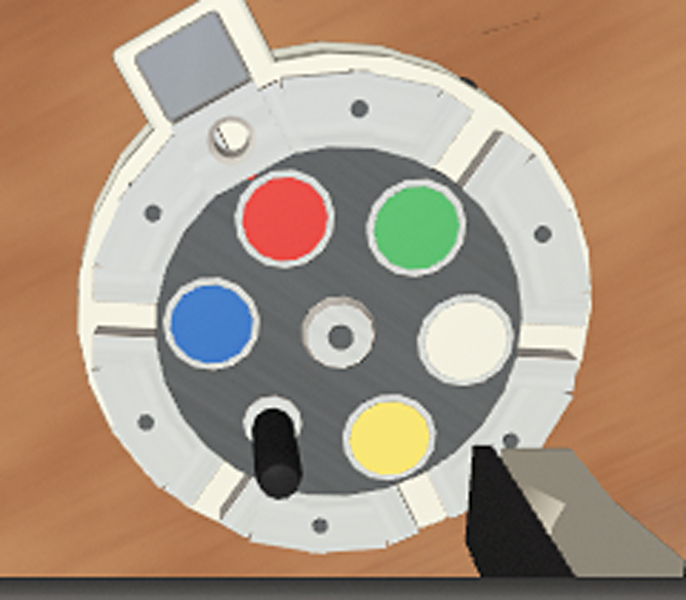

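View pics/pol2.png

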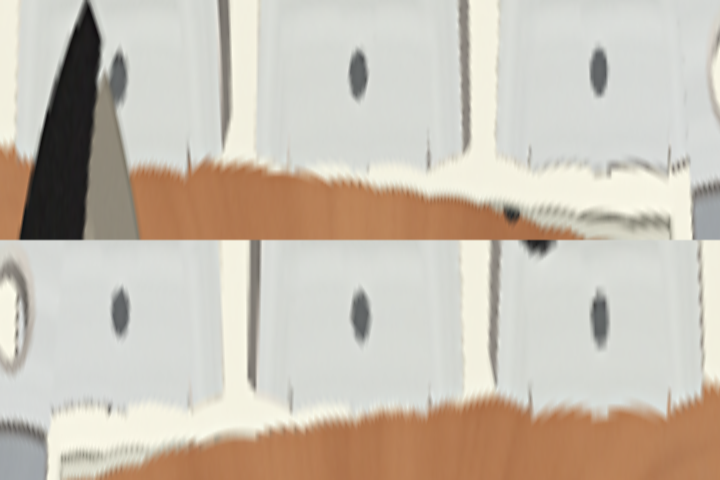

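>>> {"api": "carry_out", "payload": {
  "motion": [87,-0.8,0.1,0,0,87,-1.53,0.18,-0.6,0,87,-1.53,0.18,-1.5,0,87,-1.53,0.18,-2.3,0,87,-1.53,0.18,-3.0,0]
}}

```text
clock: 2.67
tcp_pos: [0.5184, 0.0699, 0.1056]
ee_rot: [-1.962, 0.466, 1.96]
wrist_force: [-0.5, 0.0, -0.7]
grip_width: 0.99
```

Run:
```python
from m import *
print(robot.sense()['tcp_pos']);p,d,i=snap('wrist','w3'); print(robot.sense()['tcp_pos'])
cv2.imwrite('pics/w3z.png',cv2.resize(p[:,:,::-1],(800,600)))
print(robot.sense()['tcp_pos'])
```

```text
[0.51837157 0.06991957 0.10564648]
[0.51548728 0.06887543 0.10030709]
[0.51548728 0.06887543 0.10030709]
```

View pics/w3z.png

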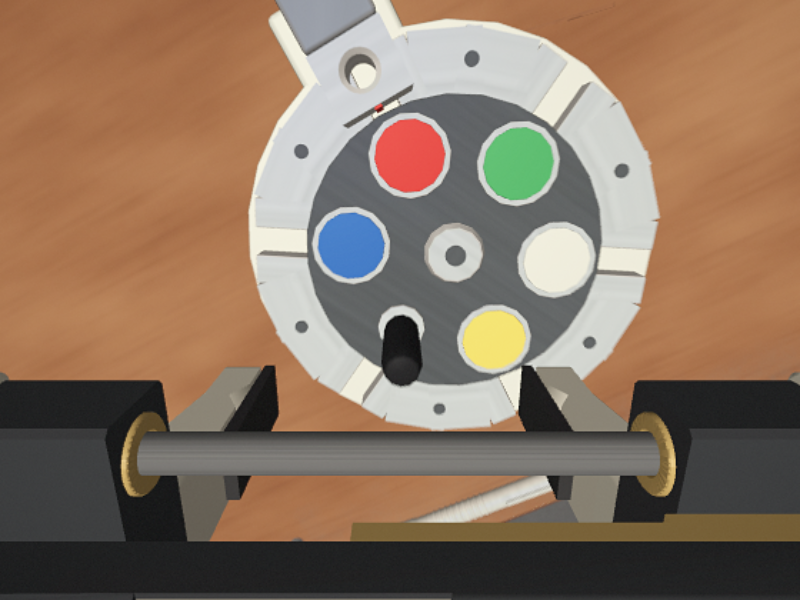

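>>> {"api": "carry_out", "payload": {
  "motion": [87,0,0,-0.5,0,87,0,0,-1.0,0,30,0,0,-1.0,0,8,0,0,-1.0,0,8,0,0,-1.0,0],
  "force": 10
}}

```text
clock: 3.13
tcp_pos: [0.52, 0.0701, 0.068]
ee_rot: [-1.962, 0.466, 1.96]
wrist_force: [0.5, 0.2, -0.6]
grip_width: 0.824
```

>>> {"api": "carry_out", "payload": {
  "motion": [8,0,0,0,0,8,0,0,0,0,8,0,0,0,0,8,0,0,0,0,8,0,0,0,0]
}}

```text
clock: 3.55
tcp_pos: [0.5193, 0.0697, 0.067]
ee_rot: [-1.961, 0.467, 1.96]
wrist_force: [-0.0, -1.0, 1.1]
grip_width: 0.446
```

Run:
```python
from m import *
p,d,i=snap('wrist','w4'); print(robot.sense()['tcp_pos'])
C=meas('w4')
cv2.imwrite('pics/w4z.png',cv2.resize(p[:,:,::-1],(800,600)))
```

```text
[0.51923705 0.06965366 0.06682807]
['green', 'red', 'blue', 'yellow'] centre (0.5421470071229277+0.028253040846822584j) R 0.04455497470071219 greenang -58.949953781033386 [2.18979797e-03 2.59272178e-05 2.21940477e-03 2.20460025e-03]
```

View pics/w4z.png

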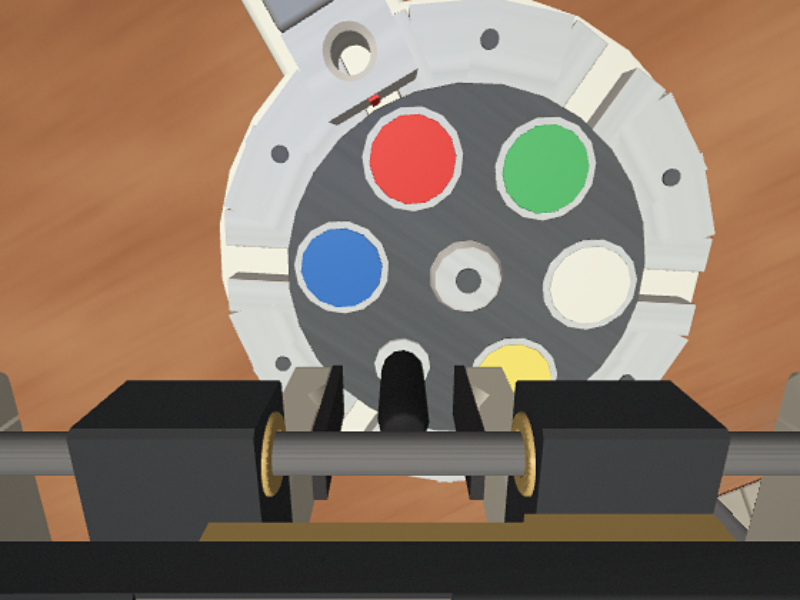

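```bash
sed -i 's/def meas(n,hole=None):/def meas(n,skip=()):/; s/    a0=dict/    [D.pop(c,0) for c in skip]\n    a0=dict/' m.py
python3 - <<'E'
from m import *
C=meas('w4',['yellow']); polar('w4',C,'pol4')
for u,v in [(350,52),(351,51)]:
    q=ray('w4',(u*.7,v*.7),.072); c=complex(*q[:2])-C; print(q,abs(c),np.degrees(np.angle(c)))
print(robot.sense()['grip_width'])
E
```

```text
['green', 'red', 'blue'] centre (0.5405298927637066+0.029751441128115615j) R 0.04616964280347849 greenang -60.846254519078066 [1.49690861e-05 2.59272178e-05 1.49690861e-05]
[0.62120487 0.03239519 0.072     ] 0.0807182803364907 1.8769304076711923
[0.6213021  0.03201871 0.072     ] 0.08080401844771427 1.6078664455955232
0.4008238838514584
```

View pics/pol4.png

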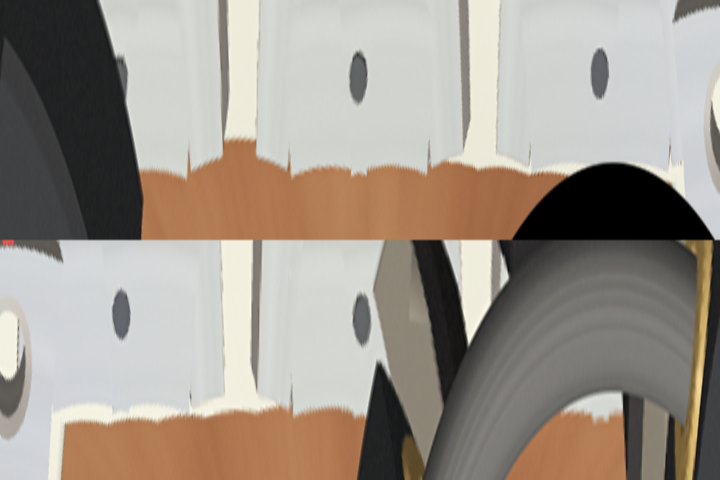

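>>> {"api": "carry_out", "payload": {
  "motion": [8,0,0,0,0,8,0,0,0,0,8,0,0,0,0,8,0,0,0,0,8,0,0,0,0]
}}

```text
clock: 4.02
tcp_pos: [0.5189, 0.0693, 0.0665]
ee_rot: [-1.961, 0.468, 1.962]
wrist_force: [-1.0, -2.2, 1.4]
grip_width: 0.176
```

>>> {"api": "carry_out", "payload": {
  "motion": [8,-0.096,-0.061,0,0,8,-0.185,-0.131,0,0,8,-0.266,-0.211,0,0,8,-0.338,-0.299,0,0,8,-0.399,-0.395,0,0]
}}

```text
clock: 4.43
tcp_pos: [0.5026, 0.0538, 0.0665]
ee_rot: [-1.961, 0.467, 1.961]
wrist_force: [0.5, 4.8, -1.6]
grip_width: 0.176
```

Run:
```python
from m import *
print(robot.sense()['tcp_pos'],robot.sense()['wrist_force'])
p,d,i=snap('wrist','w5'); C=meas('w5',['yellow','blue'] if 0 else ['yellow'])
cv2.imwrite('pics/w5z.png',cv2.resize(p[:,:,::-1],(800,600)))
```

```text
[0.50262258 0.05383719 0.06653007] [ 0.5403027   4.82679416 -1.64649409]
['green', 'red', 'blue'] centre (0.5399322611350732+0.02880027062938533j) R 0.04617898350048802 greenang -31.785996621033608 [1.36746986e-06 2.36852727e-06 1.36746986e-06]
```

View pics/w5z.png

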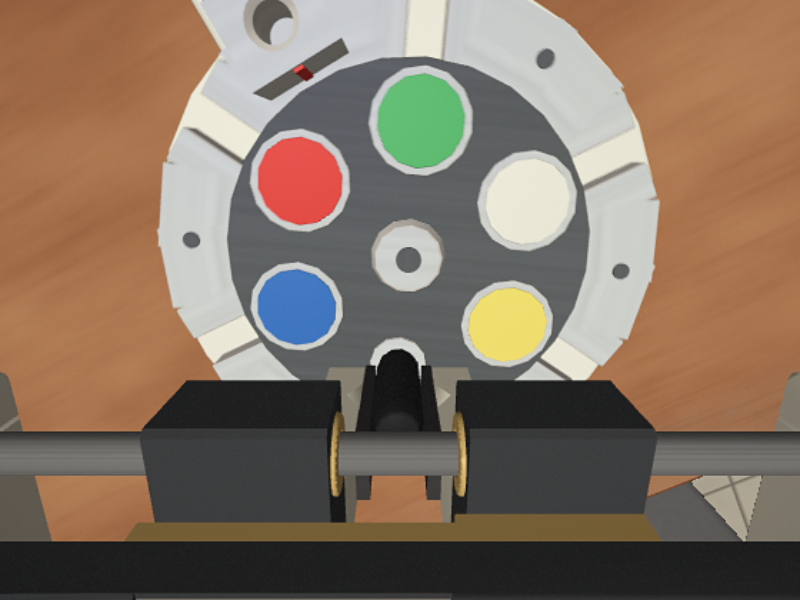

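>>> {"api": "carry_out", "payload": {
  "motion": [8,-0.051,-0.101,0,0,8,-0.091,-0.208,0,0,8,-0.119,-0.318,0,0,8,-0.135,-0.43,0,0,8,-0.139,-0.544,0,0]
}}

```text
clock: 4.9
tcp_pos: [0.4965, 0.0315, 0.0665]
ee_rot: [-1.96, 0.468, 1.963]
wrist_force: [-1.8, 3.4, 1.2]
grip_width: 0.18
```

>>> {"api": "carry_out", "payload": {
  "motion": [8,0,0,0,0,8,0,0,0,0,8,0,0,0,0,8,0,0,0,0,8,0,0,0,0]
}}

```text
clock: 5.32
tcp_pos: [0.4966, 0.0313, 0.0664]
ee_rot: [-1.96, 0.469, 1.963]
wrist_force: [-5.8, -3.0, 5.7]
grip_width: 0.178
```

Run:
```python
from m import *
print(robot.sense()['tcp_pos'],robot.sense()['wrist_force'])
p,d,i=snap('wrist','w6'); C=meas('w6')
cv2.imwrite('pics/w6z.png',cv2.resize(p[:,:,::-1],(800,600))); polar('w6',C,'pol6')
```

```text
[0.49655077 0.03126001 0.0664479 ] [-5.76383967 -3.00174086  5.6934045 ]
['green', 'red', 'blue', 'yellow'] centre (0.5414303206312004+0.02976927831758416j) R 0.04545350034007145 greenang 0.8140886665377552 [0.00043064 0.00114168 0.00174698 0.00108822]
```

View pics/w6z.png

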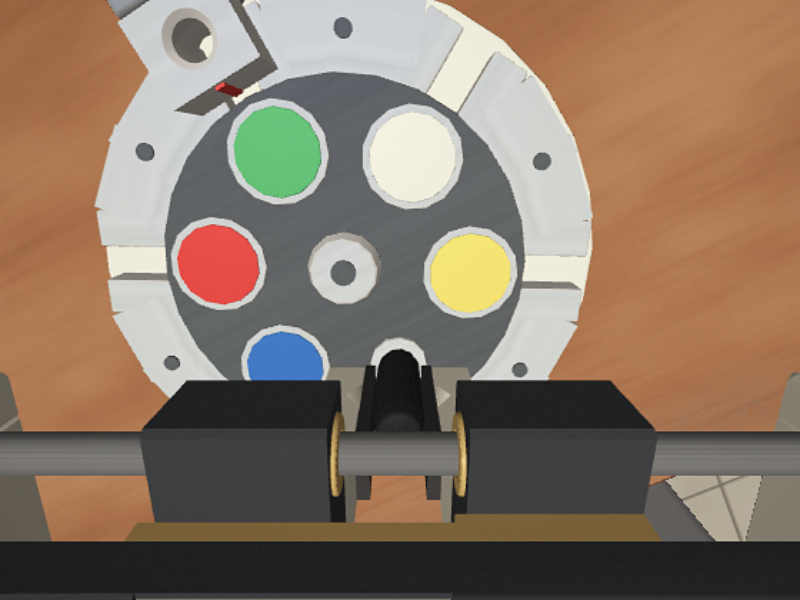

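View pics/pol6.png

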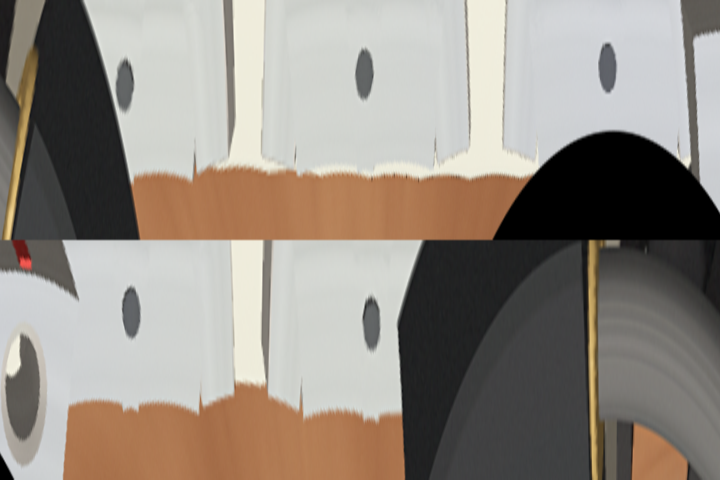

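Run:
```python
from m import *
C=meas('w6',['blue']);polar('w6',C,'pol6b')
q=ray('w6',(190*.7,40*.7),.072); c=complex(*q[:2])-C; print(q,abs(c),np.degrees(np.angle(c)))
p=cv2.imread('pics/w6.png'); cv2.imwrite('pics/w6c.png',cv2.resize(p[0:110,70:220],(750,550),interpolation=cv2.INTER_CUBIC))
```

```text
['green', 'red', 'yellow'] centre (0.5406585902499961+0.029925355965530677j) R 0.04619435730896849 greenang 1.1474034317346933 [3.63541938e-05 3.14836553e-05 1.81770969e-05]
[0.62135868 0.03274917 0.072     ] 0.08074947750312086 2.0040442449828184
```

View pics/w6c.png

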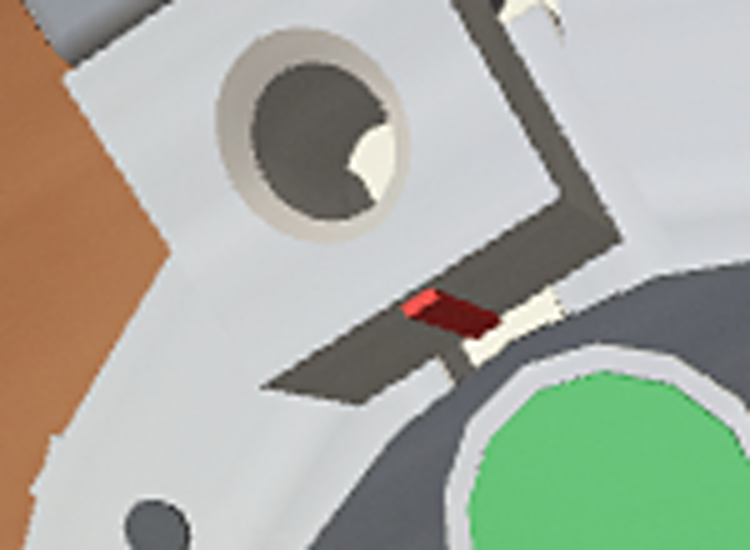

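View pics/pol6b.png

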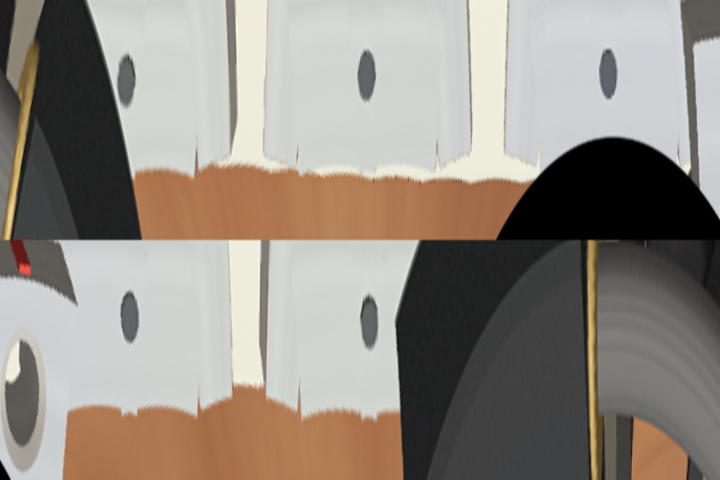

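>>> {"api": "carry_out", "payload": {
  "motion": [50,0,0,0,0,50,0,0,0,0,60,0,0,0.5,0,87,0,0,1.4,0,87,0,0.1,2.4,0]
}}

```text
clock: 5.78
tcp_pos: [0.4968, 0.0356, 0.1623]
ee_rot: [-1.959, 0.47, 1.964]
wrist_force: [2.0, 0.9, 0.0]
grip_width: 0.497
```

>>> {"api": "carry_out", "payload": {
  "motion": [87,-0.1,1.0,0,0,87,-0.3,2.0,0,0,87,-0.5,3.0,0,0,87,-0.7,4.0,0,0,87,-0.9,5.0,0,0]
}}

```text
clock: 6.2
tcp_pos: [0.4614, 0.2385, 0.1631]
ee_rot: [-1.961, 0.465, 1.959]
wrist_force: [1.3, 0.6, 0.4]
grip_width: 0.878
```

>>> {"api": "carry_out", "payload": {
  "motion": [87,-0.15,0.9,0,0,87,-0.3,1.6,0,0,87,-0.3,2.1,0,0,87,-0.3,2.1,0,0,87,-0.3,2.1,0,0]
}}

```text
clock: 6.62
tcp_pos: [0.4497, 0.3212, 0.1622]
ee_rot: [-1.962, 0.466, 1.962]
wrist_force: [0.4, -1.0, -0.1]
grip_width: 0.986
```

Run:
```python
from m import *
print(robot.sense()['tcp_pos'],robot.sense()['grip_width'])
p,d,i=snap('wrist','w7');print(robot.sense()['tcp_pos'])
cv2.imwrite('pics/w7z.png',cv2.resize(p[:,:,::-1],(800,600)))
```

```text
[0.44968828 0.32116311 0.16217908] 0.9859862511177192
[0.44972801 0.32017669 0.16223865]
```

View pics/w7z.png

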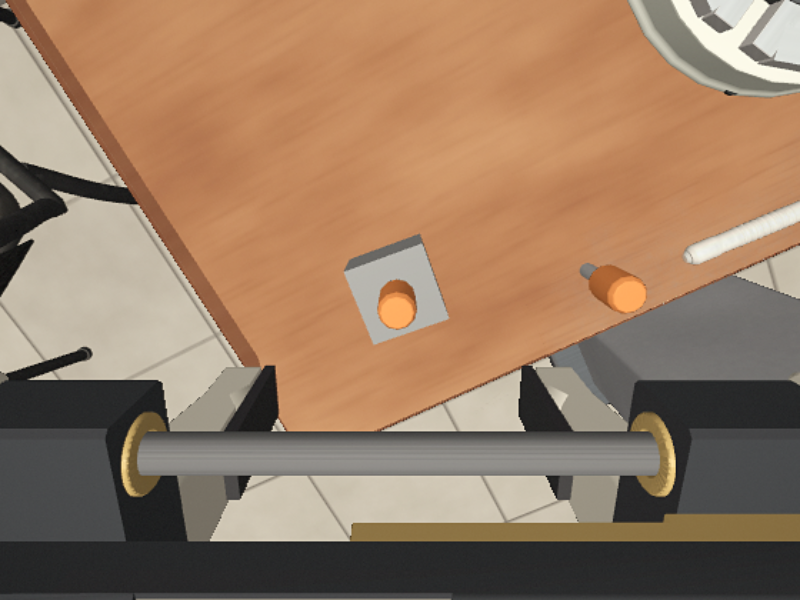

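The candidates are the pin in the stand at (397,310), 0.55 m from the base, and the free-standing one at (618,290), 0.45 m from the base. The one in the stand fits: it is the farther of the two and it stands in the stand. One enlarged crop to confirm that and to measure.

Run:
```python
from m import *
p,P=cloud('w7')
cv2.imwrite('pics/w7c.png',cv2.resize(p[150:260,220:470,::-1],(750,330)))
m=(P[...,2]>.066)&(P[...,2]<.075)&(P[...,1]>.28)
v,u=np.nonzero(m); (c,r)=cv2.minEnclosingCircle(np.c_[u,v].astype(np.float32)); print(c,r,ray('w7',c,.070),np.nanmean(P[m],0))
```

```text
(277.5, 216.88461303710938) 13.546099662780762 [0.4485822  0.32046203 0.07      ] [0.44868995 0.3203903  0.07049466]
```

View pics/w7c.png

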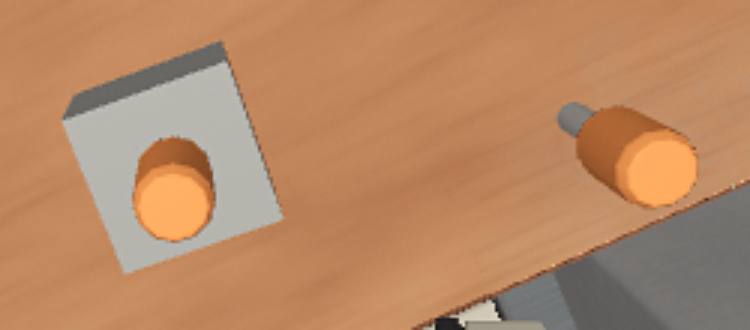

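>>> {"api": "carry_out", "payload": {
  "motion": [87,-0.05,0.05,-0.9,0,87,-0.05,0.05,-1.8,0,87,-0.05,0.05,-2.5,0,60,-0.05,0.05,-2.9,0,30,-0.05,0.05,-3.0,0]
}}

```text
clock: 7.08
tcp_pos: [0.4467, 0.3192, 0.0396]
ee_rot: [-1.959, 0.474, 1.964]
wrist_force: [0.1, -1.0, 0.6]
grip_width: 0.897
```

>>> {"api": "carry_out", "payload": {
  "motion": [15,0,0,0,0,15,0,0,0,0,15,0,0,0,0,15,0,0,0,0,15,0,0,0,0],
  "force": 15
}}

```text
clock: 7.5
tcp_pos: [0.4481, 0.3226, 0.0438]
ee_rot: [-1.961, 0.465, 1.959]
wrist_force: [0.3, -0.3, -0.1]
grip_width: 0.524
```

>>> {"api": "carry_out", "payload": {
  "motion": [15,0,0,0,0,15,0,0,0,0,15,0,0,0,0,15,0,0,0,0,15,0,0,0,0]
}}

```text
clock: 7.92
tcp_pos: [0.4477, 0.3222, 0.0427]
ee_rot: [-1.961, 0.467, 1.961]
wrist_force: [-1.4, -0.4, 2.6]
grip_width: 0.243
```

>>> {"api": "carry_out", "payload": {
  "motion": [15,0,0,0.5,0,15,0,0,1.3,0,15,0,0,2.2,0,15,0.2,-0.3,2.8,0,15,0.5,-0.9,2.8,0]
}}

```text
clock: 8.33
tcp_pos: [0.47, 0.2896, 0.1603]
ee_rot: [-1.966, 0.455, 1.955]
wrist_force: [2.0, 1.0, -1.0]
grip_width: 0.242
```

>>> {"api": "carry_out", "payload": {
  "motion": [15,0.4,-0.7,0,0,15,0.85,-1.4,0,0,15,1.3,-2.15,0,0,15,1.75,-2.9,0,0,15,2.2,-3.65,0,0]
}}

```text
clock: 8.75
tcp_pos: [0.5561, 0.1386, 0.1545]
ee_rot: [-1.961, 0.467, 1.961]
wrist_force: [0.6, 1.0, -1.3]
grip_width: 0.247
```

>>> {"api": "carry_out", "payload": {
  "motion": [15,0.4,-0.7,0,0,15,0.8,-1.3,0,0,15,1.2,-2.0,0,0,15,1.51,-2.43,0,0,15,1.61,-2.63,0,0]
}}

```text
clock: 9.17
tcp_pos: [0.6211, 0.0324, 0.1539]
ee_rot: [-1.959, 0.47, 1.96]
wrist_force: [0.0, 0.7, -0.1]
grip_width: 0.241
```

>>> {"api": "carry_out", "payload": {
  "motion": [15,0,0,0,0,15,0,0,0,0,15,0,0,0,0,15,0,0,0,0,15,0,0,0,0]
}}

```text
clock: 9.58
tcp_pos: [0.6197, 0.0359, 0.1548]
ee_rot: [-1.962, 0.466, 1.962]
wrist_force: [-0.2, -0.5, -0.6]
grip_width: 0.24
```

Run:
```python
from m import *
print(robot.sense()['tcp_pos'],robot.sense()['grip_width'])
p,d,i=snap('wrist','w8');print(robot.sense()['tcp_pos'])
cv2.imwrite('pics/w8z.png',cv2.resize(p[:,:,::-1],(800,600)))
p,d,i=snap('scene','s8'); cv2.imwrite('pics/s8z.png',cv2.resize(p[130:280,220:400,::-1],(720,600),interpolation=cv2.INTER_CUBIC))
p,d,i=snap('side','d8'); cv2.imwrite('pics/d8z.png',cv2.resize(p[130:280,180:360,::-1],(720,600),interpolation=cv2.INTER_CUBIC))
```

```text
[0.61971609 0.03587119 0.15479867] 0.239750557486491
[0.61977518 0.03582427 0.1547765 ]
```

View pics/w8z.png

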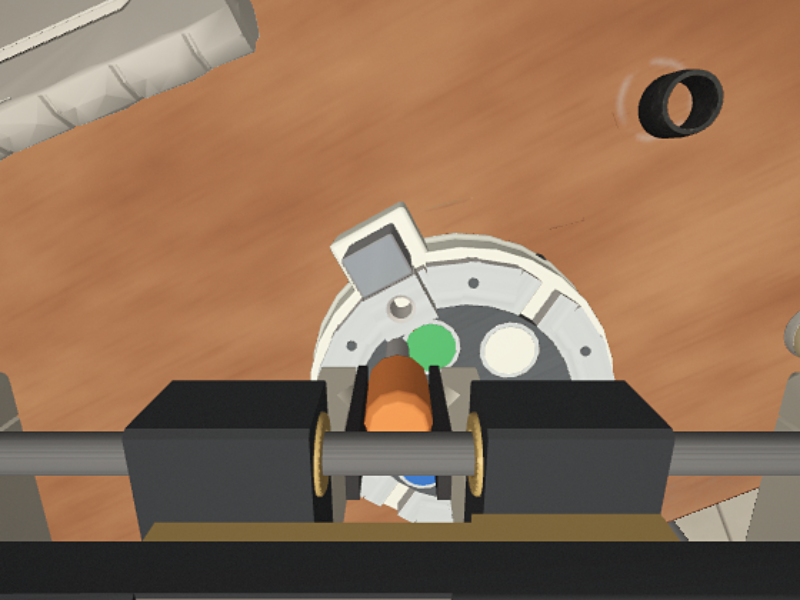

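View pics/s8z.png

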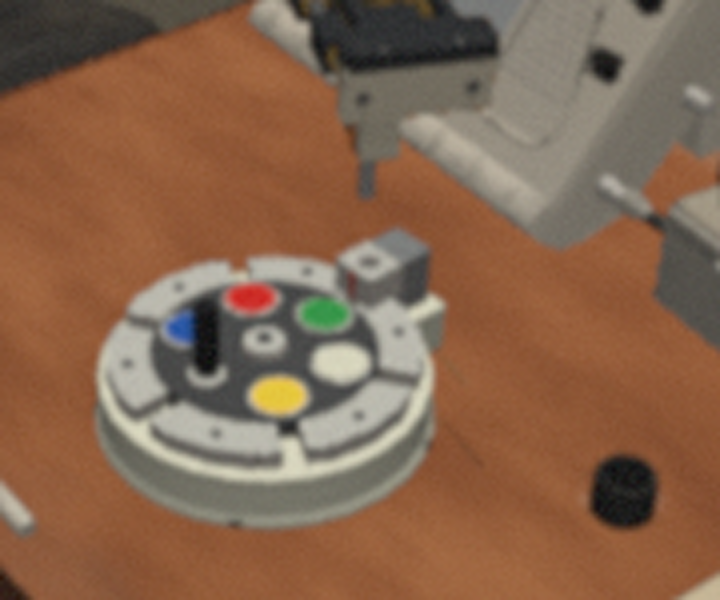

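View pics/d8z.png

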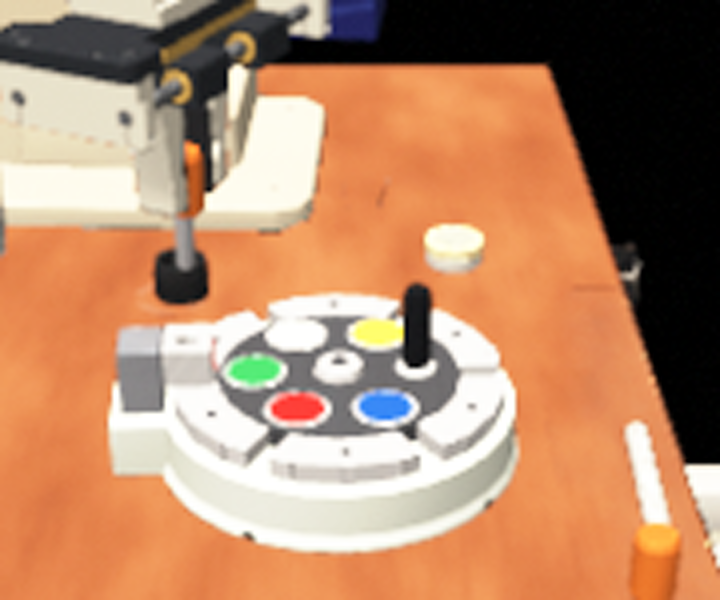

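Run:
```python
from m import *
zf=robot.sense()['tcp_pos'][2]-.0387
f=lambda u,v,ox,oy:(ox+u/4-.375,oy+v/4-.375)
for n,a,b in [('s8',f(367,196,220,130),f(371,262,220,130)),('d8',f(184,253,180,130),f(190,341,180,130)),('w8',(397*.7,343*.7),(400.5*.7,307.5*.7))]:
    A=ray(n,a,zf);B=ray(n,b,.072);print(n,A,B,A[:2]-B[:2])
for n in ['w8','s8','d8']:
    p=cv2.imread(f'pics/{n}.png'); b={'w8':(200,270,240,330),'s8':(160,210,280,340),'d8':(170,230,200,260)}[n]
    cv2.imwrite(f'pics/{n}c.png',cv2.resize(p[b[0]:b[1],b[2]:b[3]],None,fx=8,fy=8,interpolation=cv2.INTER_CUBIC))
```

```text
s8 [0.62029339 0.03657113 0.11609128] [0.62117984 0.03169614 0.072     ] [-0.00088645  0.004875  ]
d8 [0.62265071 0.01955635 0.11609128] [0.62048364 0.0361828  0.072     ] [ 0.00216706 -0.01662645]
w8 [0.62051051 0.03481683 0.11609128] [0.62163094 0.03228377 0.072     ] [-0.00112042  0.00253306]
```

View pics/w8c.png

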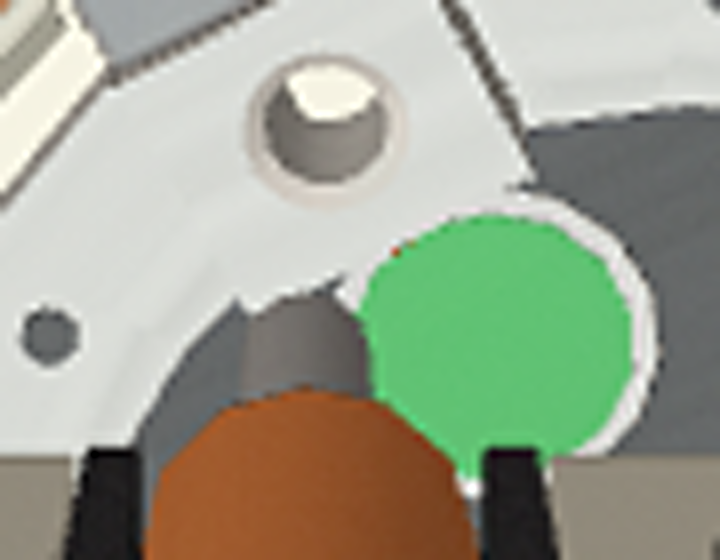

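View pics/s8c.png

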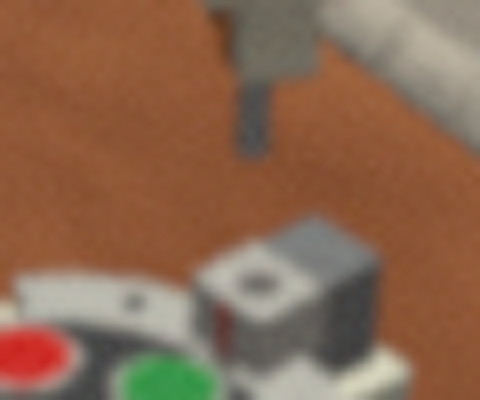

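View pics/d8c.png

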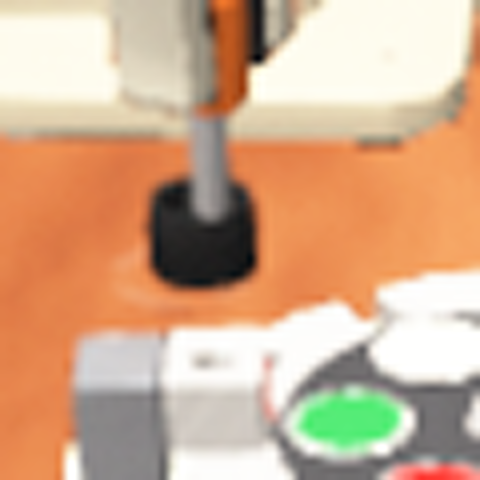

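Run:
```python
from m import *
zf=.116
o=.44
for n,a,b in [('s8',(311.75-o,179.2-o),(312.4-o,195.5-o)),('d8',(226-o,196.9-o),(225.9-o,215-o)),('w8',(278.5-o,240.6-o),(280.6-o,216.2-o))]:
    A=ray(n,a,zf);B=ray(n,b,.072);print(n,A,B,A[:2]-B[:2])
```

```text
s8 [0.6199006  0.03634509 0.116     ] [0.6205982 0.0325042 0.072    ] [-0.00069761  0.00384089]
d8 [0.62156404 0.03620369 0.116     ] [0.62412632 0.03475167 0.072     ] [-0.00256227  0.00145202]
w8 [0.62039702 0.03476249 0.116     ] [0.62133808 0.03258893 0.072     ] [-0.00094106  0.00217356]
```

>>> {"api": "carry_out", "payload": {
  "motion": [15,0.025,-0.05,0,0,15,0.025,-0.05,-0.4,0,15,0.025,-0.05,-0.7,0,15,0.025,-0.05,-0.85,0,15,0.025,-0.05,-0.9,0]
}}

```text
clock: 10.15
tcp_pos: [0.6204, 0.0327, 0.1174]
ee_rot: [-1.96, 0.468, 1.963]
wrist_force: [0.4, 0.4, -0.7]
grip_width: 0.242
```

>>> {"api": "carry_out", "payload": {
  "motion": [15,0,0,0,0,15,0,0,0,0,15,0,0,0,0,15,0,0,0,0,15,0,0,0,0]
}}

```text
clock: 10.57
tcp_pos: [0.6213, 0.033, 0.1191]
ee_rot: [-1.962, 0.467, 1.96]
wrist_force: [0.6, 0.3, -0.9]
grip_width: 0.24
```

Run:
```python
from m import *
print(robot.sense()['tcp_pos'],robot.sense()['grip_width'])
ims=[]
for c in ['wrist','scene','side']:
    p,d,i=snap(c,c+'9'); b={'wrist':(180,250,240,330),'scene':(165,215,280,340),'side':(175,235,190,250)}[c]
    ims.append(cv2.resize(p[b[0]:b[1],b[2]:b[3],::-1],(400,400 if c=='side' else (311 if c=='wrist' else 333)),interpolation=cv2.INTER_CUBIC)) 
ims=[cv2.copyMakeBorder(i,0,400-i.shape[0],0,0,0) for i in ims]
cv2.imwrite('pics/a9.png',cv2.resize(np.hstack(ims[:2]),(800,400))); cv2.imwrite('pics/b9.png',ims[2])
```

```text
[0.62132669 0.03295908 0.11911374] 0.2396235298904518
```

View pics/a9.png

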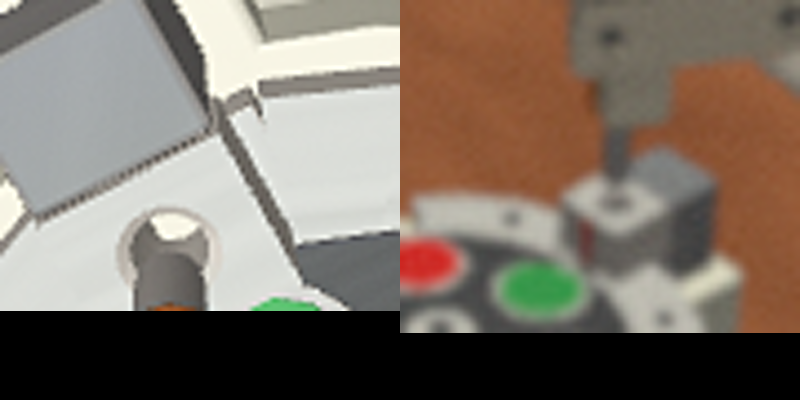

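View pics/b9.png

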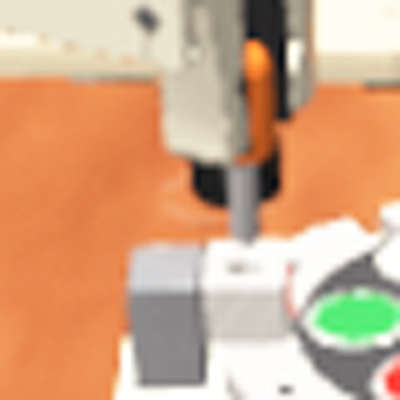

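>>> {"api": "carry_out", "payload": {
  "motion": [15,0,0,-0.1,0,15,0,0,-0.18,0,15,0,0,-0.24,0,15,0,0,-0.28,0,15,0,0,-0.3,0]
}}

```text
clock: 11.13
tcp_pos: [0.6208, 0.0328, 0.106]
ee_rot: [-1.96, 0.468, 1.962]
wrist_force: [-0.2, -0.4, -0.3]
grip_width: 0.24
```

Run:
```python
from m import *
s=robot.sense();print(s['tcp_pos'],s['wrist_force'],s['ft_torque'])
ims=[]
for c in ['wrist','scene','side']:
    p,d,i=snap(c,c+'10'); b={'wrist':(170,240,240,330),'scene':(165,215,280,340),'side':(175,235,190,250)}[c]
    ims.append(cv2.resize(p[b[0]:b[1],b[2]:b[3],::-1],(400,400 if c=='side' else (311 if c=='wrist' else 333)),interpolation=cv2.INTER_CUBIC)) 
ims=[cv2.copyMakeBorder(i,0,400-i.shape[0],0,0,0) for i in ims]
cv2.imwrite('pics/a10.png',cv2.resize(np.hstack(ims),(800,267)))
s=robot.sense();print(s['tcp_pos'],s['wrist_force'])
```

```text
[0.62082222 0.03283127 0.10597994] [-0.17997427 -0.36660051 -0.32899105] [ 0.0360816   0.06532937 -0.02372536]
[0.62107751 0.03289428 0.10646282] [ 0.46643594 -0.03667393 -0.62199005]
```

View pics/a10.png

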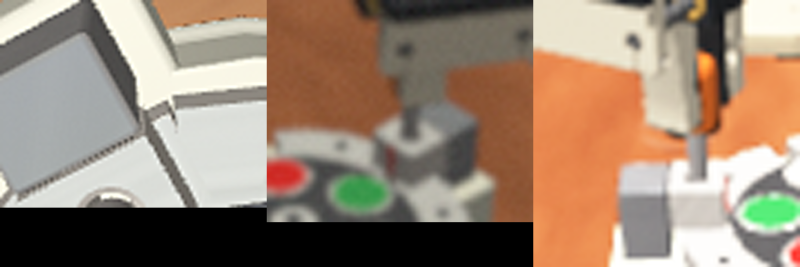

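>>> {"api": "carry_out", "payload": {
  "motion": [15,0,0,-0.1,0,15,0,0,-0.2,0,15,0,0,-0.3,0,15,0,0,-0.38,0,15,0,0,-0.4,0]
}}

```text
clock: 11.7
tcp_pos: [0.6208, 0.0329, 0.0897]
ee_rot: [-1.96, 0.468, 1.962]
wrist_force: [-0.0, 1.0, -1.3]
grip_width: 0.243
```

Run:
```python
from m import *
s=robot.sense();print(s['tcp_pos'],s['wrist_force'],s['ft_torque'])
```

```text
[0.62083803 0.03285461 0.0897141 ] [-0.04102935  1.03764504 -1.34298774] [ 0.06684912 -0.0712353  -0.00034081]
```

>>> {"api": "carry_out", "payload": {
  "motion": [50,0,0,0,0,50,0,0,0,0,50,0,0,0,0,50,0,0,0,0,50,0,0,0,0]
}}

```text
clock: 12.12
tcp_pos: [0.6212, 0.0329, 0.0908]
ee_rot: [-1.961, 0.467, 1.961]
wrist_force: [-0.5, -0.9, -0.2]
grip_width: 0.539
```

Run:
```python
from m import *
s=robot.sense();print(s['tcp_pos'],s['wrist_force'],s['grip_width'])
p,d,i=snap('side','d11'); cv2.imwrite('pics/d11z.png',cv2.resize(p[160:240,180:280,::-1],(750,600),interpolation=cv2.INTER_CUBIC))
```

```text
[0.62115058 0.03290905 0.09079914] [-0.50660175 -0.89465435 -0.16951912] 0.5389799423433841
```

View pics/d11z.png

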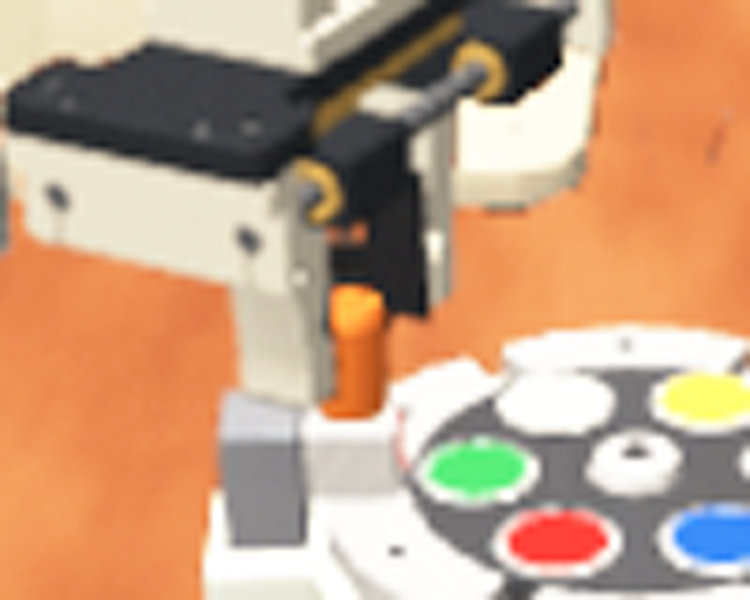

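The pin appears to have dropped, with its head on the bracket at about (350,410). I'll retreat and check the height.

>>> {"api": "carry_out", "payload": {
  "motion": [60,0,0,0.3,0,70,0,0,1.0,0,80,0,0,1.8,0,80,0,0,2.5,0,80,-0.3,0,3.0,0]
}}

```text
clock: 12.58
tcp_pos: [0.6112, 0.0329, 0.2144]
ee_rot: [-1.965, 0.466, 1.957]
wrist_force: [0.5, 0.4, 0.3]
grip_width: 0.879
```

>>> {"api": "carry_out", "payload": {
  "motion": [80,0,0,0,0,80,0,0,0,0,80,0,0,0,0,80,0,0,0,0,80,0,0,0,0]
}}

```text
clock: 13.0
tcp_pos: [0.6087, 0.0327, 0.2095]
ee_rot: [-1.96, 0.468, 1.963]
wrist_force: [-0.3, -0.7, 1.1]
grip_width: 0.916
```

Run:
```python
from m import *
for c in ['side','scene','wrist']:
    p,d,i=snap(c,c+'12'); p,P=cloud(c+'12')
    hsv=cv2.cvtColor(p,cv2.COLOR_RGB2HSV)
    m=(hsv[...,0]>5)&(hsv[...,0]<19)&(hsv[...,1]>140)&(P[...,0]>.6)&(P[...,0]<.645)&(P[...,1]>.01)&(P[...,1]<.06)&(P[...,2]>.065)&(P[...,2]<.13)
    q=P[m]
    if len(q): print(c,len(q),np.percentile(q,[2,50,98],axis=0).round(4).tolist())
cv2.imwrite('pics/w12z.png',cv2.resize(p[:,:,::-1],(800,600)))
C=meas('wrist12',['blue','yellow'] if 0 else [])
s=cv2.imread('pics/side12.png'); cv2.imwrite('pics/d12z.png',cv2.resize(s[170:270,190:310],(720,600),interpolation=cv2.INTER_CUBIC))
s=robot.sense();print(s['tcp_pos'],s['wrist_force'],s['clock'])
```

```text
side 159 [[0.6132, 0.025, 0.0747], [0.6221, 0.0407, 0.0947], [0.6322, 0.0446, 0.1081]]
scene 110 [[0.6089, 0.0217, 0.0787], [0.6151, 0.0278, 0.0981], [0.6272, 0.0388, 0.1068]]
wrist 658 [[0.6134, 0.0217, 0.0813], [0.6242, 0.0305, 0.1068], [0.6321, 0.0407, 0.1086]]
['green', 'red', 'blue', 'yellow'] centre (0.5406701536256986+0.030069266716407073j) R 0.045691158348831445 greenang 1.4995813624122238 [0.00072308 0.00011135 0.00060136 0.00066189]
[0.60890932 0.03279729 0.20973485] [-0.12321906 -0.0402383   0.23363751] 13.15
```

View pics/w12z.png

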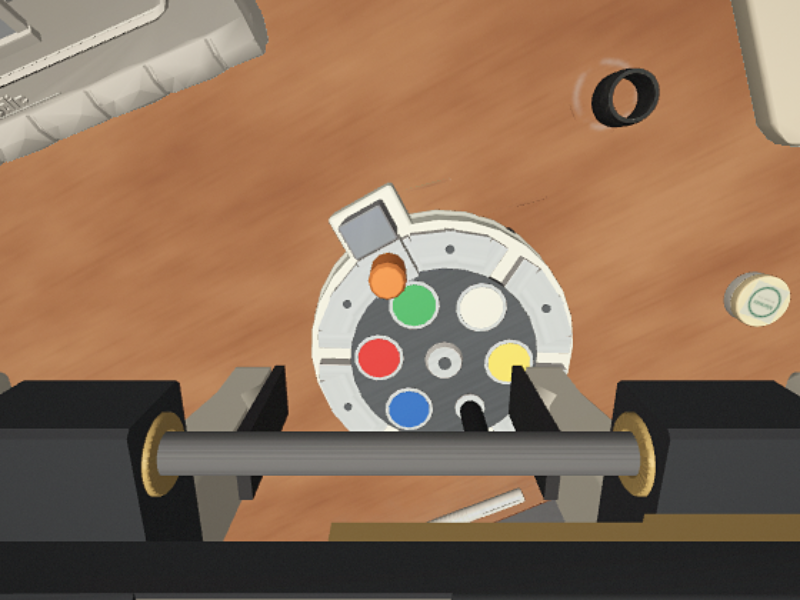

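View pics/d12z.png

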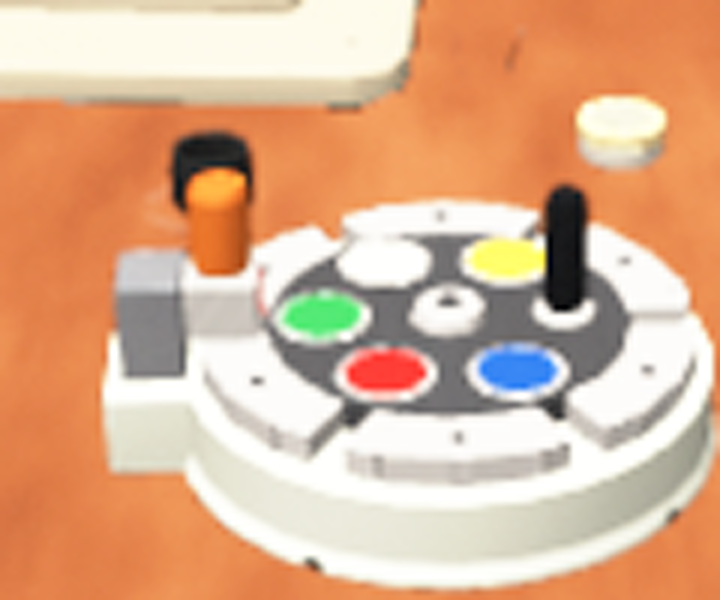

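```bash
python3 -c "
from bench import robot; print(robot.sign_off())"
```

```text
the job is handed in; nothing more can be done
None
```

I turned the carousel about 62° counterclockwise, the shorter way, by its handle until the green filter stood at the bracket. Then I took the pin from the stand, the farther of the two orange-headed pins, lowered it into the bracket and let it go. It dropped straight into the notch. The job was handed in at about 13.2 s of the 64 s allowed; no verdict came back.

- **Pin:** The last pictures show it upright with its head on the bracket. The top of the head measured about 107 mm above the desk, against 106 mm expected when dropped and 114 mm if it were still standing on the ring.
- **Carousel:** Before the pin went in, green stood about 1° short of the bracket hole (1.15° against 2.0°). The last picture gave 1.5°, with yellow and blue partly hidden.
- **Forces:** Wrist force stayed under about 10 N throughout and near 1 N while the pin went in.
- **Bystanders:** I never went near the tin, magnifier or penlight, and all three are visible in the last wrist picture. I did not measure them again.

Two things disagreed on the way:
- **Wrist camera:** Its positions were about 2–3 mm off from where the gripper found the handle. I corrected for this before lowering the pin.
- **Notch offset:** The task says the ring sits several degrees off, but the pictures showed only about 0.9° between notch and disc. I lined the notch up by eye, and the pin dropped on release, so easing the carousel back and forth was not needed.

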